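# Nest the matching portion tubs, put the odd one aside

## Robot

A 6-joint arm with a two-finger parallel gripper is mounted at the origin on the work surface. World frame = base frame: x ahead of the robot, y to its left, z up, the work surface at z = 0. Lengths are in mm, angles in degrees, forces in N, time in s.
With the tool pointing down it reaches from about 225 to 725 mm from the base axis. Payload 3.1 kg.
Tool frame: the origin (TCP) lies between the finger pads; the fingertips stand 8 mm ahead of it and the grasp point (between the pads) lies 11 mm behind it (bot.finger_overhang is the distance from the TCP to the fingertips, in mm); z points along the fingers, y is the direction in which the jaws open and shut (so a half turn about z gives the same grasp; the last joint's range is limited). The gripper opens to 85 mm and grips with 20 to 120 N. Pads are 22 mm wide; open, the fingers measure 114 mm over their backs; the gripper's body (76 mm by 85 mm) begins 54 mm behind the grasp point. The pads swing forward as they close: fully open they stand 13 mm farther back than shut.
Start: joints at [68.881, 2.75, 5.684, 92.934, 0, 82.678], TCP at [125.21, 509.843, 239.312] pointing down, gripper open.
Joint ranges: [-166.93, 166.93], [-56.73, 111.36], [-69.38, 81.34], [-121.58, 131.49], [-85.45, 84.26], [-180, 180]. Speed limits (degrees/s): [159.86, 159.86, 180, 180, 180, 180].

## Interface

Orientations are given as [roll, pitch, yaw] about the fixed x, y, z axes, in that order (R = Rz(yaw) Ry(pitch) Rx(roll)).
In Python, from bench import monitor, read_camera, bot gives the robot as it stands.
- The arm moves only by the shell command python3 -m handwheel 'ROWS' [FORCE]. ROWS is JSON, a list of rows, each a list of 5 numbers: the closure, from 0 (fully open) to 1 (shut), then the shift along the world's x, y, z in units of 50 mm (1.0 is 50 mm), then the turn about the world's z in rad. A call has 1 to 12 rows; each row shifts and turns the commanded pose from where the row before left it; what a row does not reach is not made up. A row lasts 1/10 s, in which the tool goes at most 50 mm and 8.59 degrees, less where a joint would pass 70% of its speed; a pose out of reach is approached as far as the arm can. A call is refused whole if a number of a shift passes 1 or a number of a turn 0.15, either way. A call with a gripper value outside its range is refused whole. The fingers move at their own pace and stop on an object; FORCE is the grip in N (left out, the last holds). Time passes only in rows, so rows that do not move let the fingers close. It gives the time, the measured TCP pose, the force and the opening at its end, in the units of the state.
- monitor.get_state(): the state, without advancing time (a new reading comes with each control period).
- read_camera(name): name is "scene" or "side" or "wrist"; returns a dict with "pixels" (480x640x3 uint8, red, green, blue), "K" (3x3 intrinsics, pixels), "view" (4x4, takes a point from world to camera coordinates); the wrist camera has in their place "T_tool_cam" (4x4, takes a point from camera to tool coordinates, whose origin is the TCP and whose axes are the flange's). Camera axes: x right, y down, z forward; pixel columns grow to the right and rows downward; lengths in mm; the calibration is good to about 2 mm. A picture is of the moment at which its call begins: read the wrist's pose just before it. There is no depth.
- bot.sign_off(): hands the job in, once; it reports no verdict.
The state is a dict: "t": time; "qpos": joint angles; "dq": joint speeds; "tau": joint torques, N m; "ee_pos": TCP position; "eef_rot": TCP orientation; "contact_force": force on the tool from outside, world axes, zero at the start; "ft_torque": the same for the moment, N m; "finger_gap": finger opening in mm.
Only numpy, scipy, OpenCV 4.12 (cv2) and the standard library are available. Lean on these libraries where they do the work, as an engineer would, in place of code of your own. Each camera call takes 0.05 s, during which the arm holds its last target.

## Task

Squeeze the two tabs of the green cover together and lift it off its tub without pulling the tub up, then nest the two open tubs of the same make in that tub, one in the other, each fully home and the stack left standing upright on the table. One of the three open tubs is of another make that will not go in: feel for it and never force it. Stand that tub upright on the wooden tray, set the cover down on the tray too, right way up, and leave everything else where it is.

Things in the scene. Friction and masses are not known exactly. Their poses are not given: they have to be found in the camera images.
- base_tub_mid (a point): the covered tub: white, tapered, loose on the table, 96 mm high, foot 36 across, 60 under the rim band; rim band (top 24 mm) 69 outside, 63 inside. A matching tub drops in with 1.5 mm play all round and is home when its band rests on the band below, 24 mm higher than the tub it is in. This point: on the axis, 48 mm above the foot, z up
- lid_grip (a point): lime clip-on cover on that tub: cap 77 mm across, skirt 29 mm deep, flat top 32.5 mm above the skirt's lower edge. Two dark green tabs stand on it, facing each other along x. This point: on the axis midway between the tabs, 48 mm above the skirt's edge (fitted, that edge is 67 mm above the tub's foot); z up. Lifts straight off, clear after 32 mm; set down it stands on its skirt
- clip_p (a joint): tab at the cover's +x side, 26 mm wide, from 37 to 59 mm above the skirt's edge, hinged; 0 at rest (leaning out), 0.2 rad fully squeezed in, about 6 N, springs back. Tabs' outer faces are 56 mm apart low and 65 at the top at rest, 56 (upright) when squeezed. The clip's arm crosses the cover's edge just below the tab: keep finger tips 40 mm or more above the skirt's edge
- clip_m (a joint): tab at the cover's -x side, like clip_p. Each clip ends in a hook that catches under the tub's rim band; only with both tabs squeezed in (above about 0.12 rad) and held so are both hooks free. The whole cover weighs 80 g
- tray: fixed wooden tray, 340 mm along its x by 240 along its y, floor 6 mm thick, edge 18 mm high and 6 thick, carrying handles at both x ends; a sauce dish stands on it about 65 mm to the -y side of its middle. Origin: centre of its underside, on the table; yaw varies
- tub_a_mid (a point): white open tub standing upright, 60 to 130 g, 96 mm high, rim band (top 24 mm) 69 across outside, 63 inside. Of tub_a, tub_b, tub_c two match the covered tub; one is of another make, 67 wide all the way down, so its foot cannot enter a mouth. Which is not told: see it from the side or feel it stop early. Point: on the axis, 48 mm above the foot, z up
- tub_b_mid (a point): another open tub, see tub_a: same height, rim band and weight; same point and axes; may or may not be the odd one
- tub_c_mid (a point): another open tub, see tub_a: same height, rim band and weight; same point and axes; may or may not be the odd one
- dish: small blue sauce dish, 76 across, 28 high, standing on the tray (mm); a bystander, origin at the centre of its underside
- mug: white mug, 80 across, 92 high, with a handle (mm); a bystander, origin at the centre of its underside
- chilli_jar: closed brown jar with a red cap, 72 across, 105 high (mm); a bystander, origin at the centre of its underside
- spice_jar: small closed jar with a black cap, 48 across, 85 high (mm); a bystander, origin at the centre of its underside
- rice_bowl: small white bowl, 90 across, 46 high (mm); a bystander, origin at the centre of its underside
- spatula: spatula with a black handle lying flat, 270 long (mm); a bystander, origin at the centre of its underside
- tape: roll of packing tape lying flat, 96 across, 30 high (mm); a bystander, origin at the centre of its underside
There are look-alikes about, which are no part of the job. There is more than one size of the part that bears lid_grip; the job needs the largest.

How it is judged:
By the outcome, as a careful person would: the job done as asked, in the order asked, and still so for the second after the job is handed in, with the robot touching nothing.
It also fails if it takes over 72 s, if anything falls off the work surface, if the arm or the gripper's body presses on something with over 40 N, if the wrist force passes 120 N, or if a joint passes its speed limit or range.

## Working session

There is one attempt and no reset: what is moved stays moved. The work goes in short steps, Python scripts to look and compute and a shell command to move; the robot and the scene stay as the last step left them, time stands still between calls to the robot, and variables do not carry over. Pictures are saved under pics/ and viewed, and the job is handed in when it is done.

```bash
ls; mkdir -p pics; cat > h.py <<'E'
import numpy as np, cv2
from bench import monitor, read_camera, bot
def snap(n,f):
    c=read_camera(n); cv2.imwrite('pics/'+f,cv2.cvtColor(c['pixels'],cv2.COLOR_RGB2BGR)); return c
def ray(c,u,v,z):
    V=np.array(c['view']);K=np.array(c['K']);R=V[:3,:3];t=V[:3,3]
    o=-R.T@t; d=R.T@np.linalg.inv(K)@np.array([u,v,1.]); return o+d*(z-o[2])/d[2]
def proj(c,p):
    V=np.array(c['view']);q=np.array(c['K'])@(V[:3,:3]@np.array(p)+V[:3,3]); return q[:2]/q[2]
E
python3 - <<'E'
from h import *
s=monitor.get_state(); print(s)
import pickle
d={}
for n in("scene","side","wrist"):
    c=snap(n,n+'0.png'); d[n]=c; print(n,{k:np.round(v,3).tolist() for k,v in c.items() if k!='pixels'})
pickle.dump(d,open('c0.pkl','wb'))
E
```

```text
pics
{'t': 0.0, 'qpos': array([6.88795099e+01, 2.79321364e+00, 5.59013931e+00, 9.29329091e+01,
       6.03435252e-04, 8.26774989e+01]), 'dq': array([ 0.10189352,  0.00864663,  0.01413297,  0.00438119, -0.06999812,
        0.0528828 ]), 'tau': array([-2.65279841e-04, -3.38781345e+01,  3.20016682e+01,  2.01597833e-02,
       -2.85283395e-04,  4.05789962e-06]), 'ee_pos': array([125.00562178, 509.28691545, 238.10132586]), 'eef_rot': array([-1.79865202e+02, -1.79301519e-02,  1.66201989e+02]), 'contact_force': array([-0.14683642,  0.35992717,  1.15783613]), 'ft_torque': array([-0.01572837,  0.0373672 ,  0.03722873]), 'finger_gap': 85.31724133602633}
scene {'K': [[556.821, 0.0, 318.201], [0.0, 556.821, 236.292], [0.0, 0.0, 1.0]], 'view': [[-0.551, 0.834, 0.017, 285.134], [0.67, 0.454, -0.588, -341.251], [-0.498, -0.312, -0.809, 1753.44], [0.0, 0.0, 0.0, 1.0]]}
side {'K': [[470.424, 0.0, 314.648], [0.0, 470.424, 237.034], [0.0, 0.0, 1.0]], 'view': [[0.712, -0.702, 0.002, -396.529], [-0.351, -0.358, -0.866, 276.968], [0.608, 0.616, -0.501, 625.036], [0.0, 0.0, 0.0, 1.0]]}
wrist {'K': [[365.397, 0.0, 321.886], [0.0, 365.397, 239.713], [0.0, 0.0, 1.0]], 'T_tool_cam': [[0.0, -0.965, -0.262, 66.565], [1.0, 0.0, -0.001, 0.566], [0.001, -0.262, 0.965, -135.266], [0.0, 0.0, 0.0, 1.0]]}
```

View pics/scene0.png

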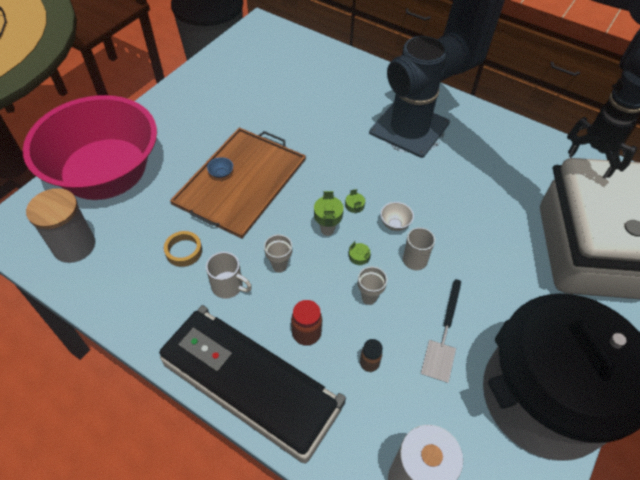

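View pics/side0.png

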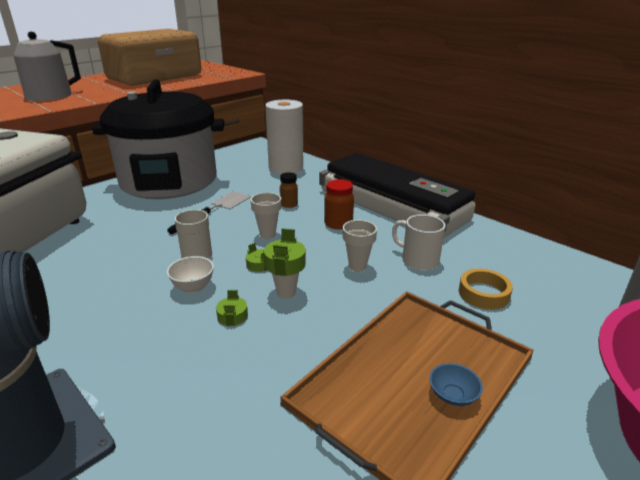

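View pics/wrist0.png

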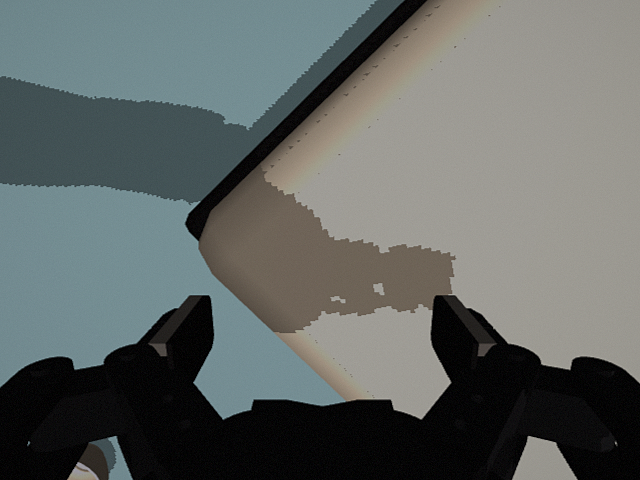

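```bash
python3 - <<'E'
import pickle,cv2
d=pickle.load(open('c0.pkl','rb'))
a=cv2.cvtColor(d['scene']['pixels'],cv2.COLOR_RGB2BGR)[180:310,250:450]
b=cv2.cvtColor(d['side']['pixels'],cv2.COLOR_RGB2BGR)[180:330,160:400]
cv2.imwrite('pics/cr1.png',cv2.resize(a,None,fx=4,fy=4,interpolation=2))
cv2.imwrite('pics/cr2.png',cv2.resize(b,None,fx=3.3,fy=3.3,interpolation=2))
E
```

```text
(no output)
```

View pics/cr1.png

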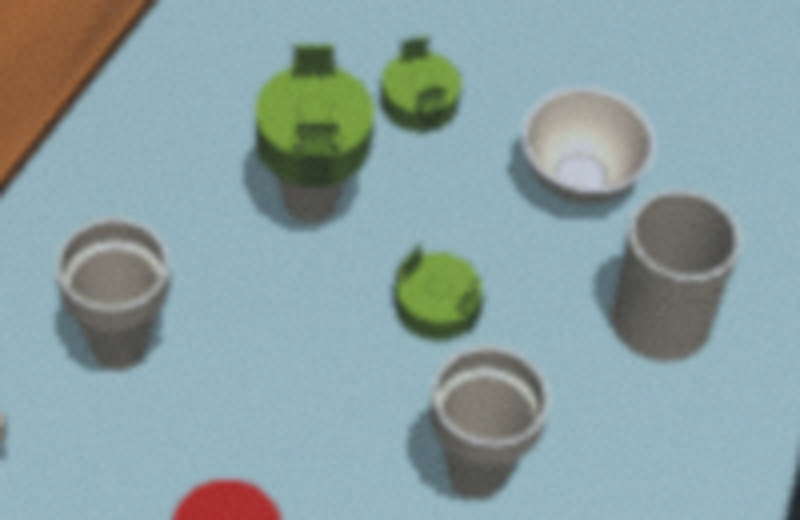

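View pics/cr2.png

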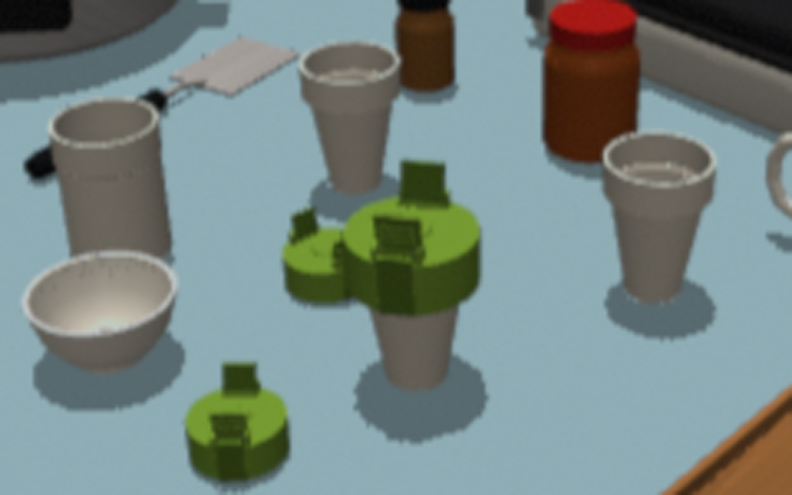

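```bash
python3 - <<'E'
from h import *
import pickle
d=pickle.load(open('c0.pkl','rb')); S,D=d['scene'],d['side']
a=lambda x,y:(250+x/4,180+y/4); b=lambda x,y:(160+x/3.3,180+y/3.3)
for n,p,q,z in [('L',(114,265),(659,173),96),('M',(490,397),(350,74),96),('odd',(683,236),(105,128),96),('lid',(315,122),(411,240),99.5),
 ('tabfar',(314,46),(423,163),126),('tabnear',(317,124),(398,219),126)]:
    print(n,ray(S,*a(*p),z)[:2].round(1),ray(D,*b(*q),z)[:2].round(1))
for n,p in [('c1',(222,393)),('c2',(408,296)),('c3',(531,353)),('dish',(456,388))]: print(n,ray(D,*p,18).round(1))
for n,p in [('c1',(173,201)),('c2',(240,130)),('c3',(305,157)),('c4',(238,233)),('dish',(221,169))]: print(n,ray(S,*p,18).round(1))
for n,p in [('mug',(225,262)),('jar',(307,308)),('bowl',(397,213)),('tape',(183,247))]: print(n,ray(S,*p,80 if n in('mug','jar') else 30).round(1))
for n,p in [('s1',(355,200)),('s2',(360,253))]: print(n,ray(S,*p,25).round(1))
E
```

```text
L [650.7 -30.3] [631.1 -51. ]
M [603.6 208.1] [585.5 183.3]
odd [435.2 248.7] [425.6 231. ]
lid [490.   12.2] [471.3  -8.3]
tabfar [456.3 -11.3] [503.1  16.3]
tabnear [509.   24.9] [452.8 -20.1]
c1 [ 238.3 -132.4   18. ]
c2 [ 619.7 -184.6   18. ]
c3 [ 636.8 -410.4   18. ]
dish [ 487.7 -364.5   18. ]
c1 [ 647.9 -395.5   18. ]
c2 [ 321.3 -417.6   18. ]
c3 [ 303.2 -188.7   18. ]
c4 [ 633.7 -179.    18. ]
dish [ 480.1 -362.5   18. ]
mug [ 752.5 -117.4   80. ]
jar [745.8 118.3  80. ]
bowl [345.  142.1  30. ]
tape [ 754.6 -261.7   30. ]
s1 [366.3  22.   25. ]
s2 [511.3 124.9  25. ]
```

```bash
python3 - <<'E'
from h import *
import pickle
d=pickle.load(open('c0.pkl','rb')); S,D=d['scene'],d['side']
for p in [(0,0,0),(70,70,0),(70,-70,0),(125,509.3,238),(125,509.3,230),(125,509,330)]: print(p,proj(S,p).round(1),proj(D,p).round(1))
a=cv2.cvtColor(d['scene']['pixels'],cv2.COLOR_RGB2BGR)[60:210,360:640]
cv2.imwrite('pics/cr3.png',cv2.resize(a,None,fx=2.8,fy=2.8,interpolation=2))
for n,i in(('S',S),('D',D)):
  print(n,-np.array(i['view'])[:3,:3].T@np.array(i['view'])[:3,3])
E
```

```text
(0, 0, 0) [408.7 127.9] [ 16.2 445.5]
(70, 70, 0) [418.3 150.1] [ 52.7 387.5]
(70, -70, 0) [378.4 131.9] [ 90.5 446.1]
(125, 509.3, 238) [586.4 167.2] [-34.4 155.6]
(125, 509.3, 230) [585.1 169.5] [-32.9 159.6]
(125, 509, 330) [602.7 139.3] [-53.3 107.1]
S [1258.74060707  464.97861464 1213.12463386]
D [-5.15482329e-01 -5.64210132e+02  5.53428538e+02]
```

View pics/cr3.png

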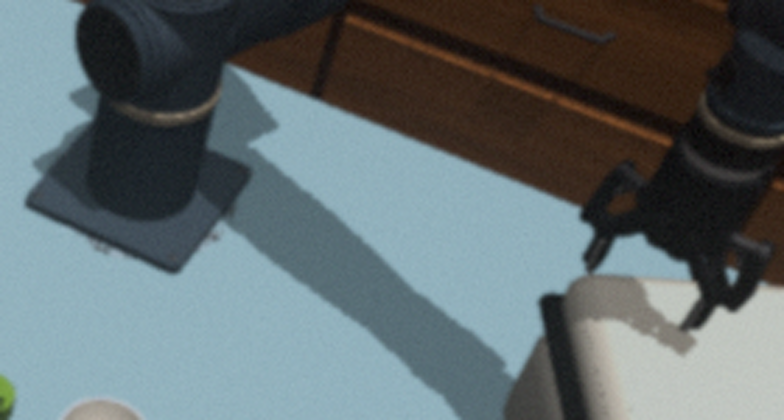

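```bash
python3 -m handwheel '[[0,0,0,1,0],[0,0.52,-0.78,0,-0.065],[0,0.52,-0.78,0,-0.065],[0,0.52,-0.78,0,-0.065],[0,0.52,-0.78,0,-0.065],[0,0.52,-0.78,0,-0.065],[0,0.52,-0.78,0,-0.065],[0,0.52,-0.78,0,-0.065],[0,0.52,-0.78,0,-0.065],[0,0.52,-0.78,0,-0.065],[0,0.52,-0.78,0,-0.065],[0,0.52,-0.78,0,-0.065]]' 40
python3 -m handwheel '[[0,0.6,-0.6,0.3,0],[0,0.5,-0.7,0.2,0],[0,0,0,0,0],[0,0,0,0,0]]'
cat >> h.py <<'E'
from scipy.spatial.transform import Rotation as Ro
def wsnap(f):
    s=monitor.get_state(); c=snap('wrist',f); T=np.eye(4); T[:3,:3]=Ro.from_euler('xyz',s['eef_rot'],degrees=True).as_matrix(); T[:3,3]=s['ee_pos']
    c['view']=np.linalg.inv(T@np.array(c['T_tool_cam'])); return c,s
E
python3 - <<'E'
from h import *
import pickle
c,s=wsnap('w1.png'); pickle.dump(c,open('w1.pkl','wb')); print(s['ee_pos'],s['eef_rot'],s['t'])
E
```

```text
t: 1.35
ee_pos: [411.8, 79.0, 289.2]
eef_rot: [180.0, -0.0, 125.1]
contact_force: [0.3, 1.8, -0.1]
finger_gap: 85.1
t: 1.75
ee_pos: [466.3, 15.2, 313.7]
eef_rot: [-179.9, -0.1, 125.1]
contact_force: [-0.2, -0.4, -0.8]
finger_gap: 85.3
[466.27803201  15.16238135 313.73083126] [-1.79943875e+02 -8.25492481e-02  1.25109908e+02] 1.75
```

View pics/w1.png

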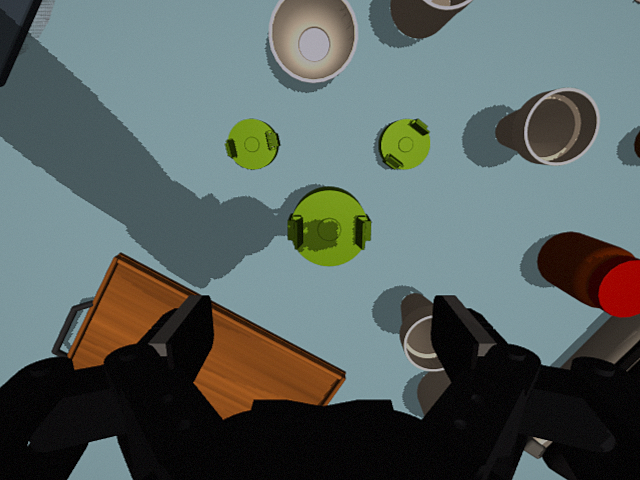

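```bash
python3 - <<'E'
from h import *
import pickle
w=pickle.load(open('w1.pkl','rb'))
d=pickle.load(open('c0.pkl','rb')); S,D=d['scene'],d['side']
hsv=cv2.cvtColor(w['pixels'],cv2.COLOR_RGB2HSV)
m=cv2.inRange(hsv,(30,120,110),(50,255,255))
n,l,st,ce=cv2.connectedComponentsWithStats(m)
for i in range(1,n):
    if st[i,4]>200: print(st[i],ce[i].round(1))
print('lid',ray(w,329.5,227.5,99.5).round(1))
dk=cv2.inRange(hsv,(40,120,10),(80,255,95)); n,l,st,ce=cv2.connectedComponentsWithStats(dk)
for i in range(1,n):
    if st[i,4]>100: print('dk',st[i],ce[i].round(1), ray(w,*ce[i],126).round(1))
for n,p,z in [('M',(561,127),96),('L',(432,337),96),('bowl',(313,37),46),('c',(118,256),18),('c',(344,377),18),('jar',(636,288),105),('s1',(252,144),15),('s2',(405,144),15)]: print(n,ray(w,*p,z).round(1))
E
```

```text
[ 228  119   50   50 1699] [252.2 143.5]
[ 381  119   49   50 1617] [405.  143.7]
[ 293  190   73   76 2880] [331.6 224.8]
lid [481.3   6.7  99.5]
dk [294 218  10  32 117] [299.  233.2] [457.6  -8.8 126. ]
dk [354 218  10  32 117] [358.5 232.7] [501.7  22.8 126. ]
M [601.4 206.7  96. ]
L [642.5 -29.1  96. ]
bowl [363.3 146.   46. ]
c [ 300.5 -188.2   18. ]
c [ 630.8 -166.8   18. ]
jar [770.1 134.8 105. ]
s1 [364.1  20.5  15. ]
s2 [507.9 121.6  15. ]
```

```bash
python3 -m handwheel '[[0,0.14,-0.08,-0.8,0.01],[0,0.14,-0.08,-0.8,0],[0,0,0,-0.8,0],[0,0,0,-0.6,0],[0,0,0,0,0],[0,0,0,0,0]]'
python3 - <<'E'
from h import *
import pickle
c,s=wsnap('w2.png'); pickle.dump(c,open('w2.pkl','wb')); print(s['ee_pos'],s['eef_rot'],s['contact_force'],bot.finger_overhang)
E
```

```text
t: 2.4
ee_pos: [479.3, 9.0, 164.5]
eef_rot: [-180.0, -0.0, 125.9]
contact_force: [0.1, -0.4, 1.2]
finger_gap: 85.6
[479.25973083   8.97594605 164.50534446] [-1.79961795e+02 -4.74421329e-02  1.25915027e+02] [ 0.07238763 -0.3501968   1.19018299] 8.0
```

View pics/w2.png

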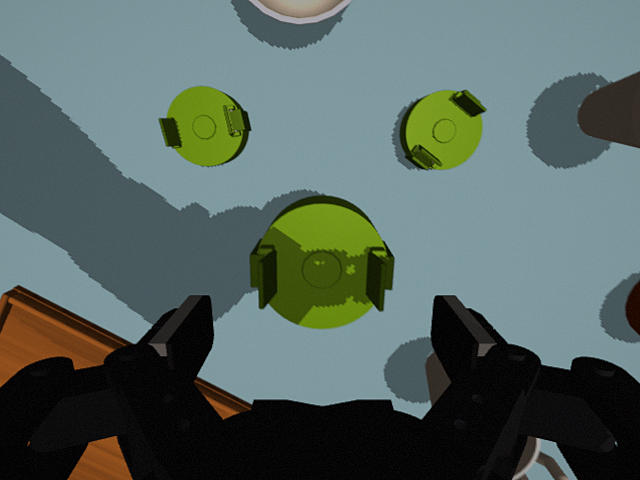

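```bash
python3 - <<'E'
from h import *
import pickle
w=pickle.load(open('w2.pkl','rb'))
print(ray(w,321.5,269.5,100).round(1))
# rim of flat top
print(ray(w,321.5,328.5,99.5).round(1),ray(w,321.5,205,99.5).round(1),ray(w,252,267,99.5).round(1))
for p in [(257,247),(269,310),(387,247),(375,310)]: print(ray(w,*p,126).round(1))
E
```

```text
[482.3   4.6 100. ]
[504.7 -26.4  99.5] [460.2  35.1  99.5] [448.9 -18.   99.5]
[444.   3. 126.]
[467.8 -21.9 126. ]
[496.2  40.8 126. ]
[512.5  10.5 126. ]
```

```bash
python3 -m handwheel '[[0,0.06,-0.09,-0.4,0],[0,0,0,-0.56,0],[0,0,0,0,0],[0.4,0,0,0,0],[0.45,0,0,0,0],[0.45,0,0,0,0],[0.45,0,0,0,0],[0.45,0,0,0,0]]' 30
python3 - <<'E'
from h import *
c,s=wsnap('w3.png'); print(s['ee_pos'],s['finger_gap'],s['contact_force'],s['ft_torque']); snap('side','s3.png')
E
```

```text
t: 3.25
ee_pos: [485.2, 2.9, 120.0]
eef_rot: [179.8, 0.2, 125.8]
contact_force: [-1.4, -0.7, 6.2]
finger_gap: 53.8
[485.18851618   2.93186376 119.97683445] 53.76741048569468 [-1.44113081 -0.68656897  6.21641425] [-0.04428346  0.31817009  0.0390642 ]
```

View pics/w3.png

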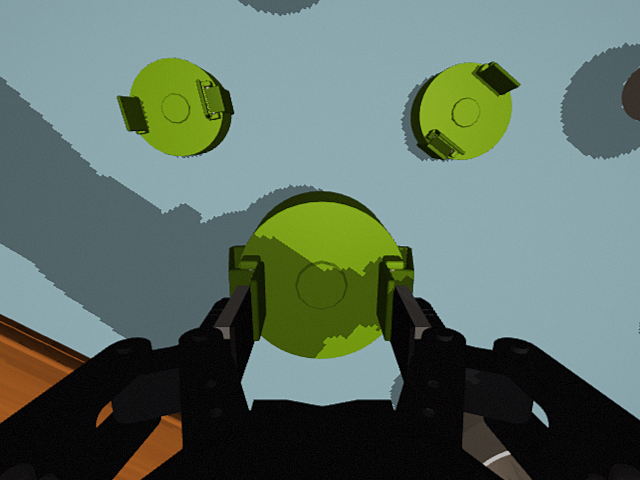

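View pics/s3.png

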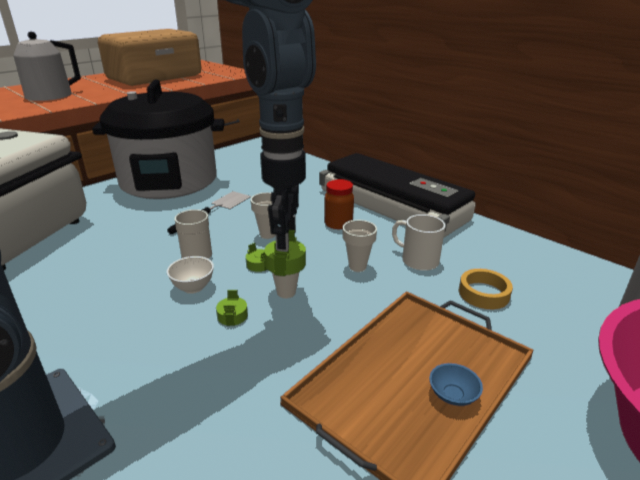

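```bash
python3 -m handwheel '[[0.45,0,0,0,0],[0.45,0,0,0,0]]'
python3 -m handwheel '[[0,0,0,0,0],[0,0,0,0,0],[0,0,0,0,0]]'
python3 - <<'E'
from h import *
c,s=wsnap('w4.png'); print(s['ee_pos'],s['finger_gap'],s['contact_force'],s['ft_torque'])
E
```

```text
t: 3.55
ee_pos: [485.2, 2.9, 119.9]
eef_rot: [179.8, 0.2, 125.8]
contact_force: [-0.5, -0.7, 6.6]
finger_gap: 54.1
t: 3.85
ee_pos: [483.4, 3.4, 116.6]
eef_rot: [180.0, 0.0, 125.8]
contact_force: [-0.2, -0.5, 0.5]
finger_gap: 85.4
[483.38379548   3.39306647 116.55684809] 85.41218849227971 [-0.2020212  -0.46672224  0.52837379] [ 0.02944297 -0.004487   -0.04052758]
```

View pics/w4.png

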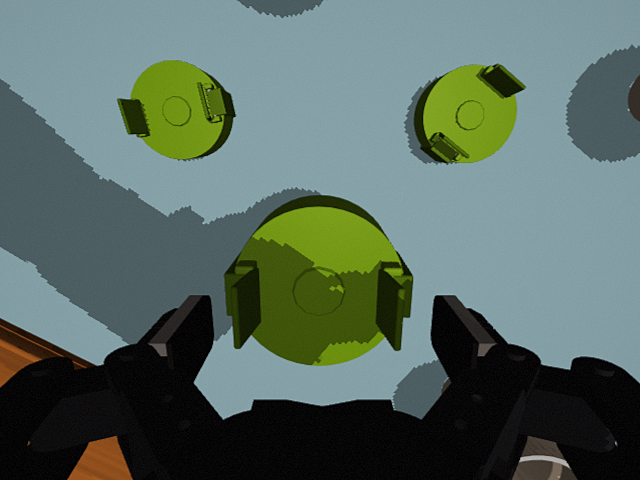

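```bash
python3 - <<'E'
from h import *
w,s=wsnap('w4b.png')
R=Ro.from_euler('xyz',s['eef_rot'],degrees=True).as_matrix()
for p,z in [((319,291),99.8),((322,364),99.5),((318,206),99.5),((239,261),126),((398,261),126),((239,350),126),((398,350),126)]:
    q=ray(w,*p,z); print(q.round(1),(R.T@(q-s['ee_pos'])).round(1))
E
```

```text
[481.3   4.2  99.8] [ 1.7 -1.1 16.5]
[504.4 -25.5  99.5] [-35.8   0.2  16.8]
[458.6  35.1  99.5] [40.2 -1.5 16.8]
[444.6   6.  126. ] [ 24.7 -29.8  -9.7]
[491.3  39.6 126. ] [24.7 27.7 -9.7]
[464.2 -24.8 126. ] [-11.7 -32.   -9.7]
[514.2  11.3 126. ] [-11.7  29.7  -9.7]
```

```bash
python3 -m handwheel '[[0,-0.04,0.02,0.12,0],[0,0,0,0,0],[0.3,0,0,0,0],[0.45,0,0,0,0],[0.45,0,0,0,0],[0.45,0,0,0,0],[0.45,0,0,0,0]]' 30
python3 - <<'E'
from h import *
c,s=wsnap('w5.png'); print(s['ee_pos'],s['eef_rot'],s['finger_gap'],s['contact_force'],s['ft_torque'])
E
```

```text
t: 4.65
ee_pos: [482.0, 4.2, 123.3]
eef_rot: [179.9, 0.1, 125.8]
contact_force: [0.9, 0.3, 5.0]
finger_gap: 53.5
[481.97492011   4.20684167 123.25940514] [1.79916596e+02 8.37654580e-02 1.25809565e+02] 53.45641650718915 [0.91561027 0.32474675 5.04999542] [ 0.04292106 -0.0329455   0.09116312]
```

View pics/w5.png

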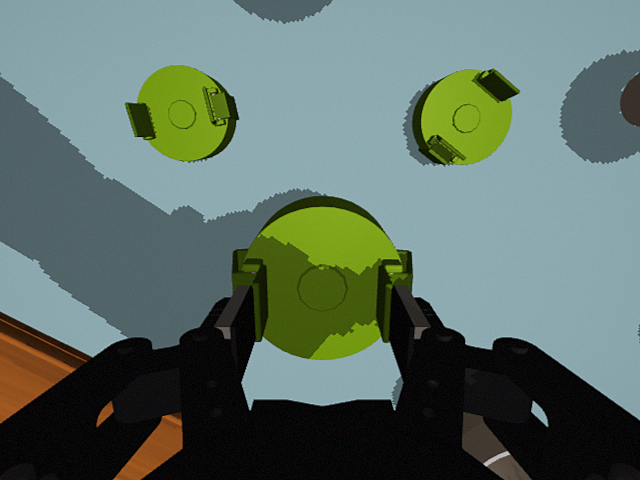

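```bash
python3 -m handwheel '[[0.45,0,0,0.06,0],[0.45,0,0,0.06,0],[0.45,0,0,0.06,0],[0.45,0,0,0,0]]'
python3 -m handwheel '[[0.45,0,0,0.1,0],[0.45,0,0,0.1,0],[0.45,0,0,0.1,0],[0.45,0,0,0,0]]'
python3 - <<'E'
from h import *
c,s=wsnap('w6.png'); print(s['ee_pos'],s['finger_gap'],s['contact_force']); c=snap('side','s6.png')['pixels'][180:330,200:400]; cv2.imwrite('pics/s6c.png',cv2.resize(c[:,:,::-1],None,fx=4,fy=4))
E
```

```text
t: 5.1
ee_pos: [481.1, 4.4, 131.3]
eef_rot: [-180.0, -0.0, 125.8]
contact_force: [-0.3, -0.1, -1.5]
finger_gap: 53.9
t: 5.5
ee_pos: [482.0, 4.2, 147.6]
eef_rot: [179.9, 0.1, 125.8]
contact_force: [0.4, 0.5, -0.5]
finger_gap: 53.7
[481.97641758   4.24481262 147.5861558 ] 53.740528178591475 [ 0.38301115  0.48270772 -0.5319391 ]
```

View pics/s6c.png

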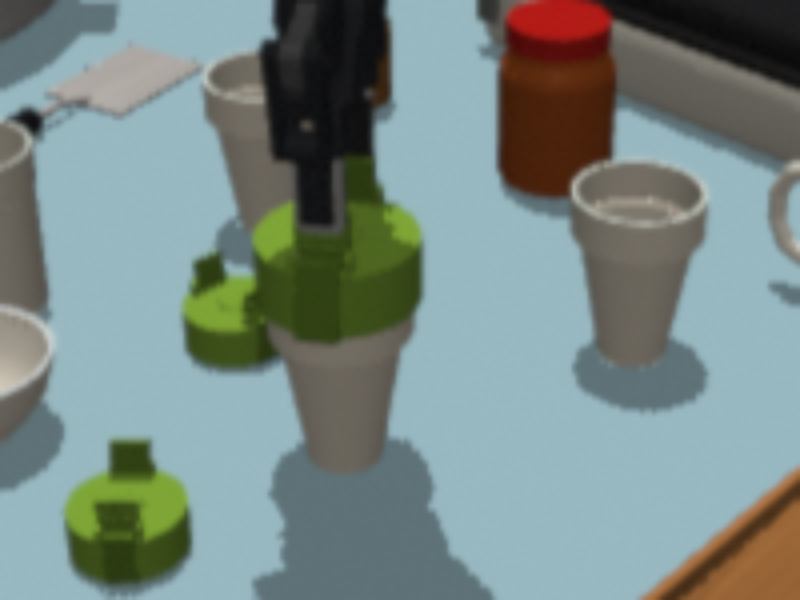

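```bash
python3 -m handwheel '[[0.45,0,0,0.5,0],[0.45,0,0,0.6,0],[0.45,0,0,0.5,0],[0.45,-0.31,-0.83,0,0],[0.45,-0.31,-0.83,0,0],[0.45,-0.31,-0.83,0,0],[0.45,-0.31,-0.83,0,0],[0.45,-0.31,-0.83,0,0],[0.45,-0.31,-0.83,0,0],[0.45,0,0,0,0],[0.45,0,0,0,0]]'
python3 - <<'E'
from h import *
c,s=wsnap('w7.png'); print(s['ee_pos'],s['finger_gap'],s['contact_force'])
import pickle; pickle.dump((c,s),open('w7.pkl','wb'))
E
```

```text
t: 6.7
ee_pos: [387.6, -245.2, 226.0]
eef_rot: [180.0, -0.1, 125.6]
contact_force: [-1.1, -0.3, -1.6]
finger_gap: 53.9
[ 387.64388036 -245.23596596  225.97070333] 53.88961356972818 [-1.14368373 -0.28697759 -1.55648561]
```

View pics/w7.png

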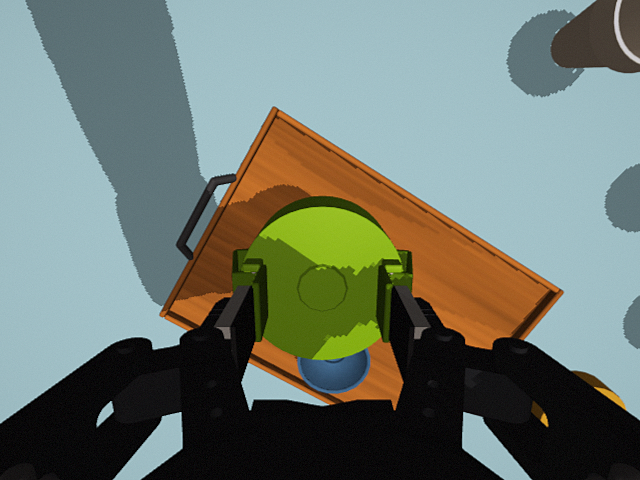

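```bash
python3 - <<'E'
from h import *
import pickle
c,s=pickle.load(open('w7.pkl','rb'))
for p in [(275,108),(163,315),(561,293)]: print(ray(c,*p,18).round(1))
print(ray(c,333,368,34).round(1))
E
```

```text
[ 298.8 -192.4   18. ]
[ 316.9 -427.3   18. ]
[ 632.7 -170.7   18. ]
[ 489.4 -367.1   34. ]
```

```bash
python3 -m handwheel '[[0.45,0,0,-0.8,0],[0.45,0,0,-0.8,0],[0.45,0,0,-0.8,0],[0.45,0,0,-0.6,0],[0.45,0,0,-0.1,0],[0.45,0,0,-0.08,0],[0.45,0,0,0,0],[0.45,0,0,0,0]]'

```

```text
t: 7.55
ee_pos: [389.7, -245.5, 69.6]
eef_rot: [179.9, 0.2, 125.8]
contact_force: [0.8, 0.3, -1.6]
finger_gap: 54.0
```

```bash
python3 -m handwheel '[[0.45,0,0,-0.06,0],[0.45,0,0,-0.06,0],[0.45,0,0,0,0],[0.45,0,0,0,0]]';python3 -m handwheel '[[0.45,0,0,-0.04,0],[0.45,0,0,0,0],[0.45,0,0,0,0]]'

```

```text
t: 7.95
ee_pos: [389.1, -245.5, 62.3]
eef_rot: [180.0, 0.2, 125.8]
contact_force: [0.9, -1.2, 2.7]
finger_gap: 53.6
t: 8.25
ee_pos: [389.2, -245.6, 62.2]
eef_rot: [180.0, 0.2, 125.8]
contact_force: [-1.4, 1.5, 11.7]
finger_gap: 53.8
```

```bash
python3 -m handwheel '[[0.45,0,0,0.04,0],[0.2,0,0,0,0],[0,0,0,0,0],[0,0,0,0,0],[0,0,0,0,0],[0,0,0,0.5,0],[0,0,0,1,0],[0,0,0,1,0],[0,0,0,0.8,0],[0,0,0,0,0]]'
python3 - <<'E'
from h import *
c,s=wsnap('w8.png'); print(s['ee_pos'],s['finger_gap'],s['contact_force'])
import pickle; pickle.dump((c,s),open('w8.pkl','wb'))
snap('scene','sc8.png')
E
```

```text
t: 9.25
ee_pos: [390.8, -246.9, 233.4]
eef_rot: [179.8, 0.7, 125.8]
contact_force: [-0.1, -0.1, -0.5]
finger_gap: 85.3
[ 390.8405295 -246.9150138  233.4392492] 85.32050572922721 [-0.09078211 -0.09836844 -0.53848321]
```

View pics/w8.png

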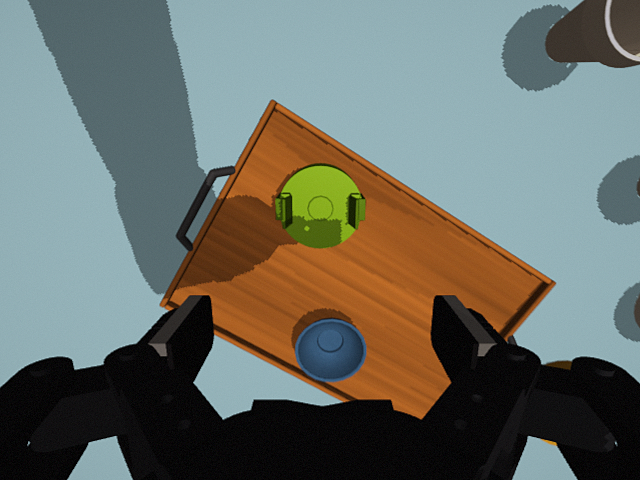

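View pics/sc8.png

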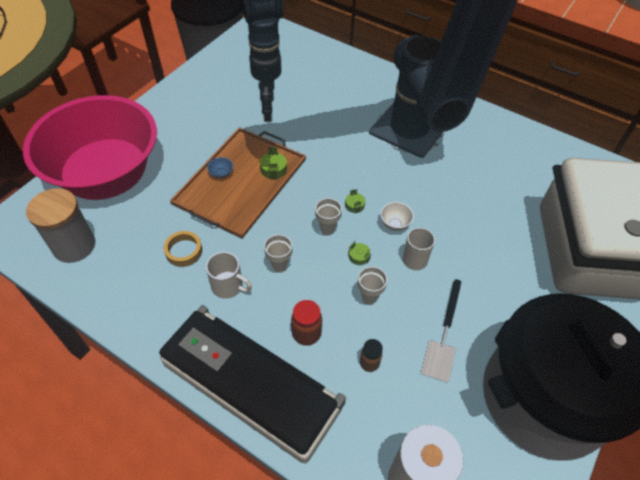

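```bash
python3 -m handwheel '[[0,0.73,0.62,0,0],[0,0.73,0.62,0,0],[0,0.73,0.62,0,0],[0,0.73,0.62,0,0],[0,0.73,0.62,0,0],[0,0.73,0.62,0,0],[0,0.72,0.62,-0.2,0],[0,0,0,-0.6,0],[0,0,0,-0.6,0],[0,0,0,0,0],[0,0,0,0,0]]'
python3 - <<'E'
from h import *
c,s=wsnap('w9.png'); print(s['ee_pos'],s['finger_gap'],s['contact_force'])
import pickle; pickle.dump((c,s),open('w9.pkl','wb'))
E
```

```text
t: 10.45
ee_pos: [641.4, -27.4, 153.7]
eef_rot: [-179.8, -0.2, 125.8]
contact_force: [-0.2, -0.8, 1.2]
finger_gap: 85.6
[641.4091889  -27.42317251 153.74030309] 85.58260346449461 [-0.15914143 -0.79472985  1.20721861]
```

View pics/w9.png

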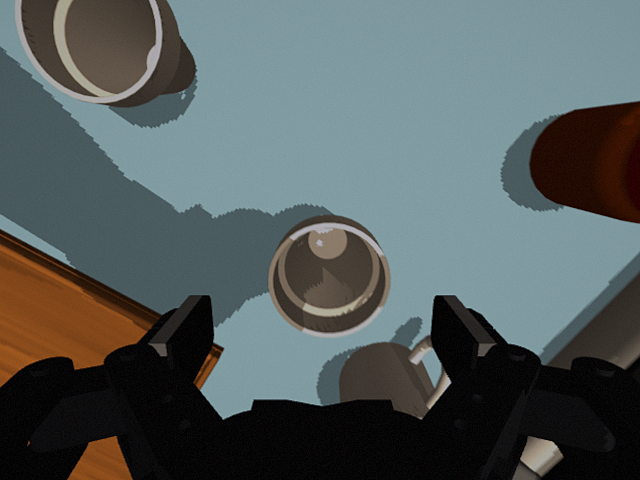

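```bash
cat >> h.py <<'E'
def circ(c,pts,z):
    P=np.array([ray(c,*p,z)[:2] for p in pts]); A=np.c_[2*P,np.ones(len(P))]; x=np.linalg.lstsq(A,(P**2).sum(1),rcond=None)[0]
    return x[:2].round(1), round(float(np.sqrt(x[2]+x[0]**2+x[1]**2)),1)
def tool(s,p):
    R=Ro.from_euler('xyz',s['eef_rot'],degrees=True).as_matrix(); return (R.T@(np.array(p)-s['ee_pos'])).round(1)
E
python3 - <<'E'
from h import *
import pickle
c,s=pickle.load(open('w9.pkl','rb'))
print(circ(c,[(269,285),(391,283),(330,338),(290,329),(372,327)],96))
print(circ(c,[(18,30),(163,30),(98,104),(45,79),(145,79)],96))
i=c['pixels'][180:360,230:430]; cv2.imwrite('pics/w9c.png',cv2.resize(i[:,:,::-1],None,fx=3,fy=3))
E
```

```text
(array([652.4, -34.9]), 34.7)
(array([481.7,   4.8]), 34.5)
```

View pics/w9c.png

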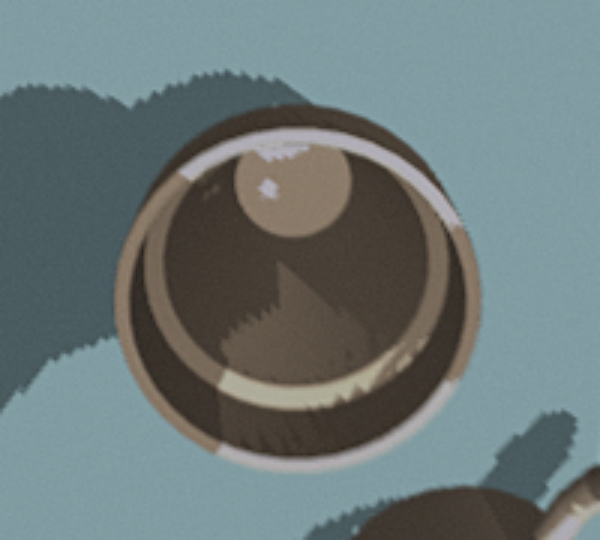

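```bash
python3 -m handwheel '[[0,0.22,-0.15,0,0],[0,0,0,-0.3,0],[0,0,0,-0.5,0],[0,0,0,-0.5,0],[0,0,0,-0.13,0],[0,0,0,0,0],[0,0,0,0,0]]'
python3 - <<'E'
from h import *
c,s=wsnap('w10.png'); print(s['ee_pos'],s['finger_gap'],s['contact_force'])
E
```

```text
t: 11.2
ee_pos: [654.8, -35.3, 86.3]
eef_rot: [179.9, 0.1, 125.8]
contact_force: [0.5, 0.3, 0.5]
finger_gap: 85.4
[654.8353788  -35.32774499  86.34254008] 85.43076313739526 [0.49269264 0.2587944  0.54372087]
```

View pics/w10.png

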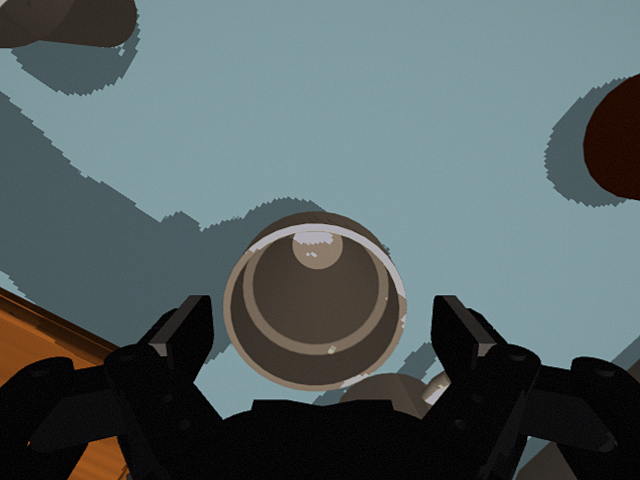

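```bash
python3 - <<'E'
from h import *
c,s=wsnap('w10b.png'); r=circ(c,[(223,305),(407,305),(315,390),(260,372),(372,372)],96);print(r,s['ee_pos'],tool(s,[*r[0],96]))
E
```

```text
(array([650.8, -33.1]), 34.7) [655.31959534 -35.36144289  86.97221288] [ 4.5 -2.3 -9. ]
```

```bash
python3 -m handwheel '[[0,-0.09,0.045,-0.1,0],[0,0,0,0,0],[0.2,0,0,0,0],[0.3,0,0,0,0],[0.3,0,0,0,0],[0.3,0,0,0,0],[0.3,0,0,0,0]]' 30
python3 -m handwheel '[[0.3,0,0,0.2,0],[0.3,0,0,0.2,0],[0.3,0,0,0,0]]'

```

```text
t: 12.0
ee_pos: [650.1, -33.0, 80.4]
eef_rot: [180.0, 0.0, 125.8]
contact_force: [0.2, -0.6, 2.5]
finger_gap: 67.2
t: 12.3
ee_pos: [650.9, -33.0, 102.0]
eef_rot: [179.9, 0.1, 125.8]
contact_force: [0.2, -0.8, -0.3]
finger_gap: 67.4
```

```bash
python3 -m handwheel '[[0.3,0,0,0.5,0],[0.3,0,0,0.8,0],[0.3,0,0,0.8,0],[0.3,0,0,0.2,0],[0.3,-0.6,0.14,0,0],[0.3,-0.7,0.16,0,0],[0.3,-0.7,0.16,0,0],[0.3,-0.7,0.16,0,0],[0.3,-0.6,0.14,0,0],[0.3,-0.08,0,0,0],[0.3,0,0,0,0],[0.3,0,0,0,0]]'
python3 - <<'E'
from h import *
c,s=wsnap('w11.png'); print(s['ee_pos'],s['eef_rot'],s['finger_gap'],s['contact_force'])
import pickle; pickle.dump((c,s),open('w11.pkl','wb'))
for n in('side','scene'):
  d=snap(n,n+'11.png'); pickle.dump(d,open(n+'11.pkl','wb'))
E
```

```text
t: 13.5
ee_pos: [481.5, 4.9, 214.6]
eef_rot: [180.0, 0.0, 125.8]
contact_force: [-0.2, -0.5, -0.4]
finger_gap: 67.3
[481.54015984   4.85287409 214.55225311] [1.79968204e+02 3.49647771e-02 1.25797310e+02] 67.28785620378319 [-0.16698181 -0.51319313 -0.40553534]
```

View pics/w11.png

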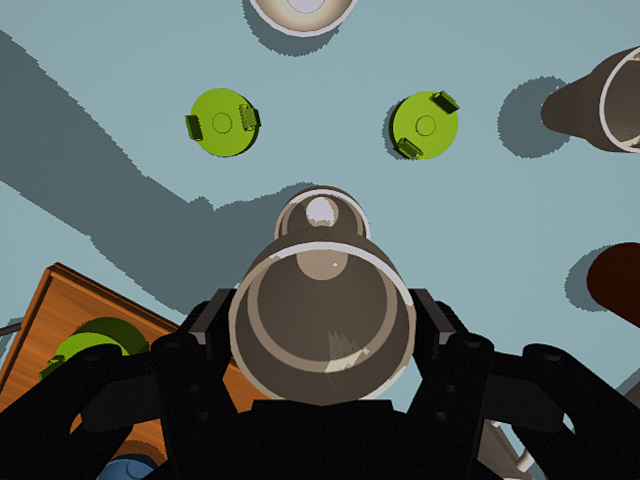

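View pics/side11.png

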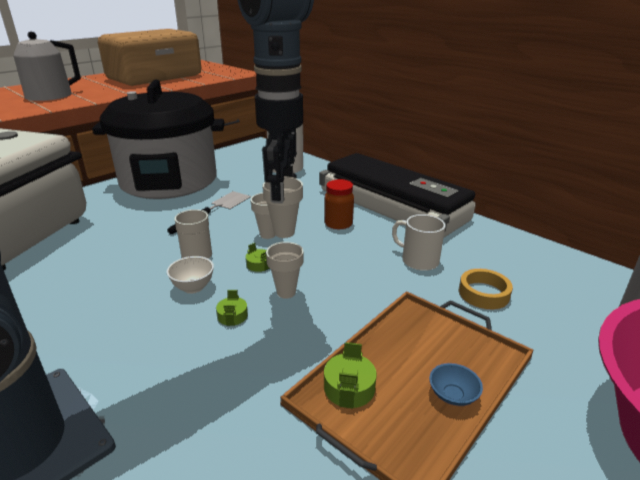

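```bash
python3 - <<'E'
from h import *
import pickle
c,s=pickle.load(open('w11.pkl','rb'))
i=c['pixels'][175:415,215:430]; cv2.imwrite('pics/w11c.png',cv2.resize(i[:,:,::-1],None,fx=2.5,fy=2.5))
i=pickle.load(open('scene11.pkl','rb'))['pixels'][130:250,270:400]; cv2.imwrite('pics/sc11c.png',cv2.resize(i[:,:,::-1],None,fx=4,fy=4))
E
```

```text
(no output)
```

View pics/w11c.png

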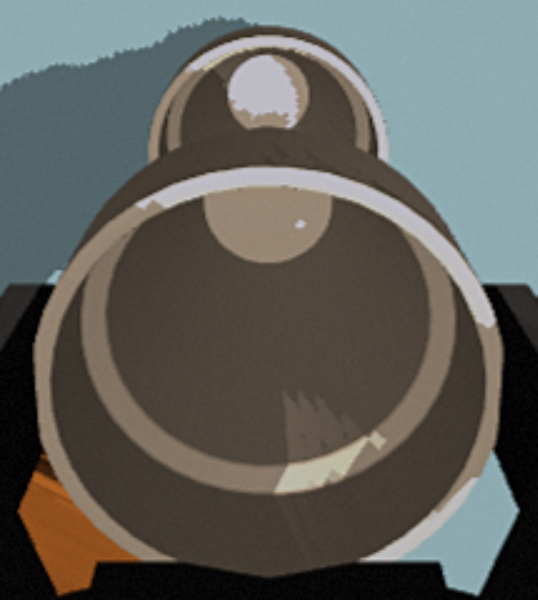

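View pics/sc11c.png

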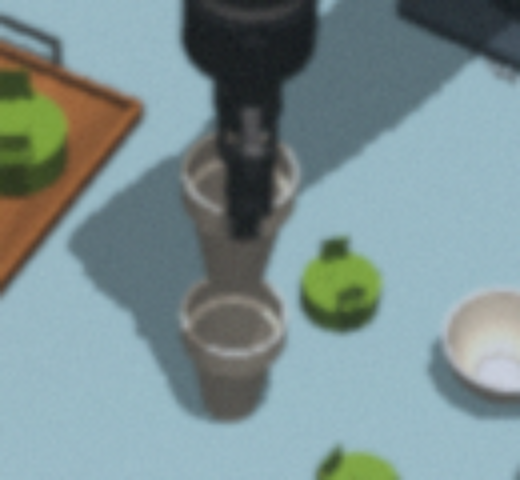

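```bash
python3 - <<'E'
from h import *
import pickle
c,s=pickle.load(open('w11.pkl','rb'))
f=lambda L:[(215+x/2.5,175+y/2.5) for x,y in L]
a=circ(c,f([(268,36),(149,145),(388,145),(185,72),(351,72)]),96)
b=circ(c,f([(34,375),(502,375),(268,167),(140,552),(398,552),(120,220),(416,220)]),230)
print(a,b,tool(s,[*a[0],96]),tool(s,[*b[0],230]))
E
```

```text
(array([482.5,   4.4]), 34.3) (array([482.2,   4.5]), 33.8) [ -0.9   0.4 118.6] [ -0.7   0.3 -15.4]
```

```bash
python3 -m handwheel '[[0.3,0,0,-0.6,0],[0.3,0,0,-0.6,0],[0.3,0,0,-0.4,0],[0.3,0,0,-0.2,0],[0.3,0,0,-0.1,0],[0.3,0,0,0,0],[0.3,0,0,0,0]]'
python3 -m handwheel '[[0.3,0,0,-0.1,0],[0.3,0,0,0,0],[0.3,0,0,0,0]]'
```

```text
t: 14.35
ee_pos: [481.7, 4.9, 121.1]
eef_rot: [179.9, 0.1, 125.8]
contact_force: [0.7, 0.2, -0.4]
finger_gap: 67.3
t: 14.65
ee_pos: [480.8, 5.1, 115.1]
eef_rot: [180.0, 0.0, 125.8]
contact_force: [0.5, -0.9, -1.0]
finger_gap: 67.1
```

```bash
python3 -m handwheel '[[0.3,0,0,-0.1,0],[0.3,0,0,0,0],[0.3,0,0,0,0]]';python3 -m handwheel '[[0.3,0,0,-0.06,0],[0.3,0,0,-0.06,0],[0.3,0,0,0,0],[0.3,0,0,0,0]]'
```

```text
t: 14.95
ee_pos: [480.4, 5.1, 109.5]
eef_rot: [-180.0, -0.0, 125.8]
contact_force: [-0.1, -0.4, -1.0]
finger_gap: 67.1
t: 15.35
ee_pos: [481.0, 5.1, 104.3]
eef_rot: [180.0, 0.0, 125.8]
contact_force: [-0.6, 0.7, 0.9]
finger_gap: 67.8
```

```bash
python3 -m handwheel '[[0.3,0,0,-0.03,0],[0.3,0,0,0,0],[0.3,0,0,0,0]]'
python3 - <<'E'
from h import *
snap('side','s12.png'); i=cv2.imread('pics/s12.png')[180:330,200:400]; cv2.imwrite('pics/s12c.png',cv2.resize(i,None,fx=4,fy=4))
E
```

```text
t: 15.65
ee_pos: [481.3, 4.8, 104.3]
eef_rot: [179.9, 0.1, 125.8]
contact_force: [-2.8, -0.2, 8.8]
finger_gap: 67.1
```

View pics/s12c.png

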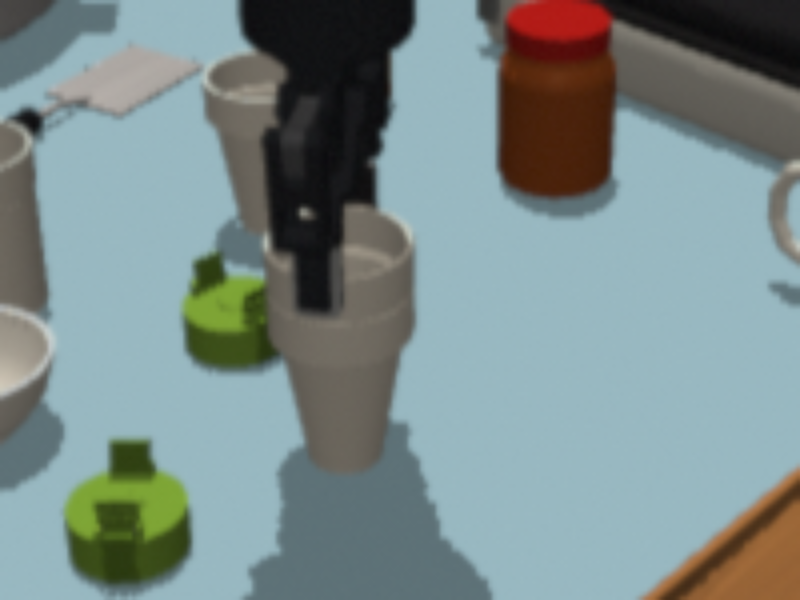

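```bash
python3 -m handwheel '[[0.3,0,0,0.03,0],[0.1,0,0,0,0],[0,0,0,0,0],[0,0,0,0,0],[0,0,0,0,0],[0,0,0,0.4,0],[0,0,0,0.8,0],[0,0,0,0.8,0],[0,0,0,0,0]]'
python3 -m handwheel '[[0,0.45,0.75,0,0],[0,0.45,0.75,0,0],[0,0.45,0.75,0,0],[0,0.45,0.75,0,0],[0,0.45,0.75,0,0],[0,0.15,0.3,-0.2,0],[0,0,0,-0.5,0],[0,0,0,-0.3,0],[0,0,0,0,0],[0,0,0,0,0]]'
python3 - <<'E'
from h import *
c,s=wsnap('w13.png'); print(s['ee_pos'],s['finger_gap'],s['contact_force'])
import pickle; pickle.dump((c,s),open('w13.pkl','wb'))
snap('side','s13.png')
E
```

```text
t: 16.6
ee_pos: [484.2, 4.7, 210.4]
eef_rot: [179.5, 0.5, 125.8]
contact_force: [0.5, -0.3, 1.2]
finger_gap: 85.5
t: 17.6
ee_pos: [600.1, 207.0, 153.3]
eef_rot: [-179.9, -0.0, 125.8]
contact_force: [-0.1, -0.6, 0.6]
finger_gap: 85.6
[600.12238628 206.98004659 153.29025736] 85.60721027387547 [-0.11478351 -0.6253511   0.64694057]
```

View pics/w13.png

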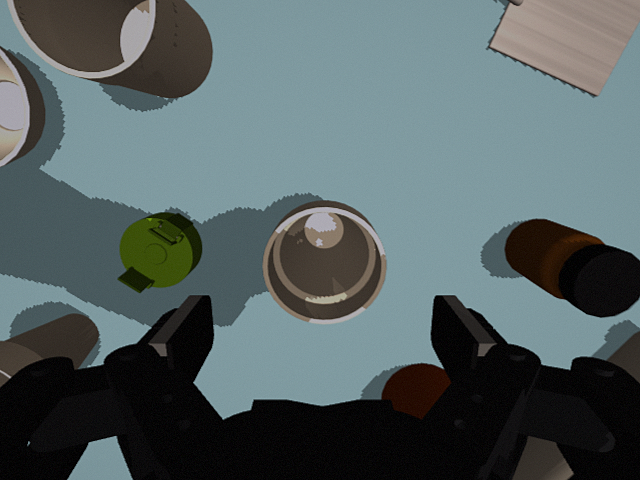

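View pics/s13.png

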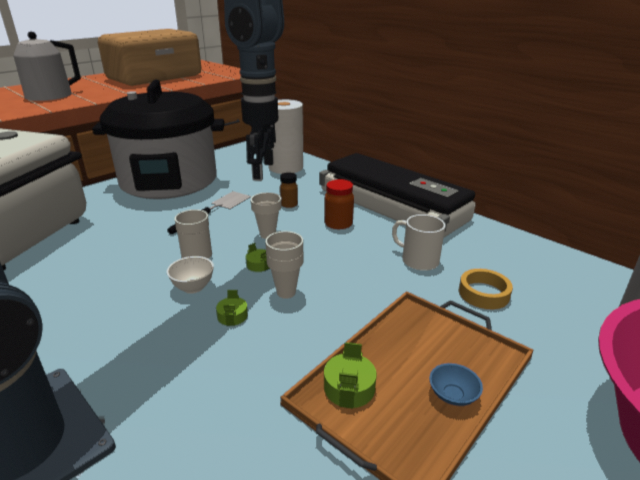

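Nested pair stands; tub M is centred near (325,266) in the wrist view, with rim edges at x 263 and 387 and the bottom at y 324.

```bash
python3 - <<'E'
from h import *
import pickle
c,s=pickle.load(open('w13.pkl','rb'))
r=circ(c,[(263,268),(387,268),(325,324),(286,315),(365,315),(325,207)],96); print(r,tool(s,[*r[0],96]))
E
```

```text
(array([603.3, 205.8]), 35.1) [-2.8  2.  57.3]
```

```bash
python3 -m handwheel '[[0,0.05,-0.02,-0.3,0],[0,0,0,-0.5,0],[0,0,0,-0.4,0],[0,0,0,-0.13,0],[0,0,0,0,0],[0,0,0,0,0]]'
python3 - <<'E'
from h import *
c,s=wsnap('w14.png'); print(s['ee_pos'],s['finger_gap'],s['contact_force'])
import pickle; pickle.dump((c,s),open('w14.pkl','wb'))
E
```

```text
t: 18.3
ee_pos: [603.8, 206.6, 88.2]
eef_rot: [179.9, 0.0, 125.8]
contact_force: [0.3, 0.0, 0.7]
finger_gap: 85.8
[603.84813346 206.59840194  88.24940717] 85.77265091348916 [0.3128599  0.00431184 0.68359542]
```

View pics/w14.png

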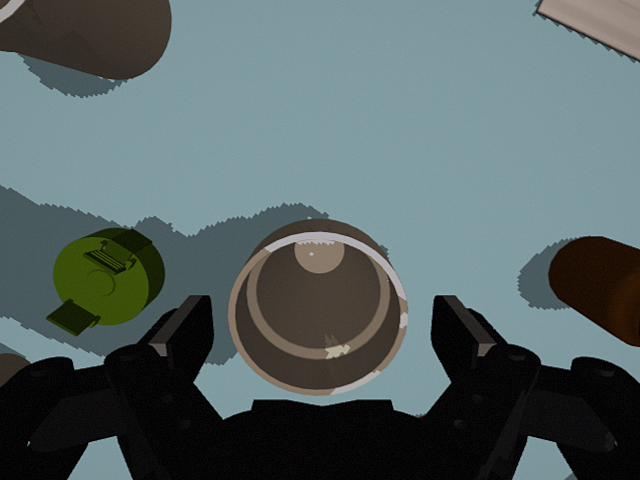

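```bash
python3 - <<'E'
from h import *
import pickle
c,s=pickle.load(open('w14.pkl','rb'))
r=circ(c,[(229,310),(408,310),(318,395),(265,377),(373,377),(318,233)],96); print(r,tool(s,[*r[0],96]))
E
```

```text
(array([602.6, 206.6]), 34.1) [ 0.7 -1.  -7.8]
```

```bash
python3 -m handwheel '[[0,-0.02,0,-0.13,0],[0,0,0,0,0],[0.2,0,0,0,0],[0.3,0,0,0,0],[0.3,0,0,0,0],[0.3,0,0,0,0],[0.3,0,0,0,0]]' 30
python3 -m handwheel '[[0.3,0,0,0.5,0],[0.3,0,0,0.8,0],[0.3,0,0,0.8,0],[0.3,0,0,0.8,0],[0.3,0,0,0.2,0],[0.3,0,0,0,0]]'

```

```text
t: 19.05
ee_pos: [602.6, 206.7, 81.4]
eef_rot: [179.9, 0.0, 125.8]
contact_force: [-0.3, -0.1, 2.4]
finger_gap: 66.4
t: 19.65
ee_pos: [603.5, 206.9, 238.3]
eef_rot: [179.7, 0.1, 125.8]
contact_force: [0.5, -0.9, -0.5]
finger_gap: 66.6
```

```bash
python3 -m handwheel '[[0.3,-0.4,-0.66,0,0],[0.3,-0.45,-0.76,0,0],[0.3,-0.45,-0.76,0,0],[0.3,-0.45,-0.76,0,0],[0.3,-0.42,-0.7,0,0],[0.3,-0.25,-0.4,0,0],[0.3,0,0,0,0],[0.3,0,0,0,0],[0.3,0,0,0,0]]'
python3 - <<'E'
from h import *
c,s=wsnap('w15.png'); print(s['ee_pos'],s['finger_gap'],s['contact_force'])
import pickle; pickle.dump((c,s),open('w15.pkl','wb'))
i=c['pixels'][175:415,215:430]; cv2.imwrite('pics/w15c.png',cv2.resize(i[:,:,::-1],None,fx=2.5,fy=2.5))
E
```

```text
t: 20.55
ee_pos: [481.0, 5.3, 234.3]
eef_rot: [-179.9, -0.1, 125.8]
contact_force: [-0.4, -0.2, -0.7]
finger_gap: 67.0
[481.01224269   5.29747235 234.25630166] 67.01948776777566 [-0.3885581  -0.24181954 -0.67731956]
```

View pics/w15c.png

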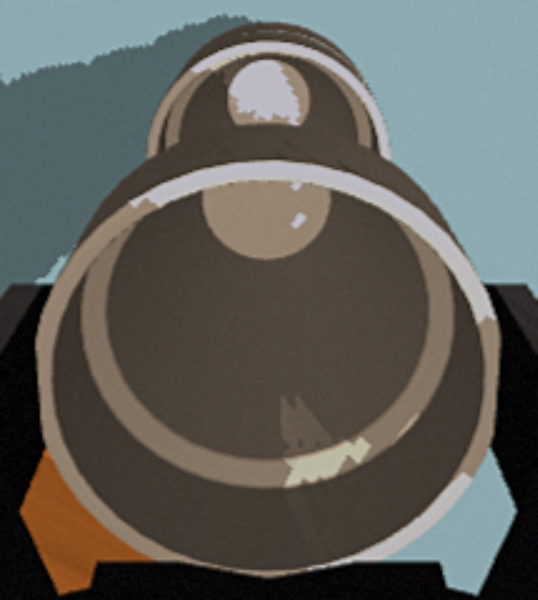

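```bash
python3 - <<'E'
from h import *
import pickle
c,s=pickle.load(open('w15.pkl','rb'))
f=lambda L:[(215+x/2.5,175+y/2.5) for x,y in L]
a=circ(c,f([(268,41),(149,146),(388,146),(185,77),(351,77)]),120)
b=circ(c,f([(35,375),(500,375),(268,160),(145,552),(393,552),(120,214),(416,214)]),249)
print(a,b,tool(s,[*a[0],120]),tool(s,[*b[0],249]))
E
```

```text
(array([481.9,   4.7]), 33.9) (array([481.4,   5.2]), 34.0) [ -1.2   0.5 114.3] [ -0.3   0.2 -14.7]
```

```bash
python3 -m handwheel '[[0.3,0.01,-0.01,-0.6,0],[0.3,0,0,-0.6,0],[0.3,0,0,-0.4,0],[0.3,0,0,-0.2,0],[0.3,0,0,-0.1,0],[0.3,0,0,0,0],[0.3,0,0,0,0]]'
python3 -m handwheel '[[0.3,0,0,-0.05,0],[0.3,0,0,-0.05,0],[0.3,0,0,0,0],[0.3,0,0,0,0]]'
```

```text
t: 21.3
ee_pos: [482.6, 4.2, 142.0]
eef_rot: [179.9, 0.1, 125.8]
contact_force: [-0.1, 0.0, 1.0]
finger_gap: 66.6
t: 21.7
ee_pos: [481.7, 4.0, 135.9]
eef_rot: [180.0, 0.0, 125.8]
contact_force: [-0.9, -0.7, -0.1]
finger_gap: 66.6
```

```bash
python3 -m handwheel '[[0.3,0,0,-0.05,0],[0.3,0,0,-0.05,0],[0.3,0,0,0,0],[0.3,0,0,0,0]]'
python3 -m handwheel '[[0.3,0,0,-0.04,0],[0.3,0,0,0,0],[0.3,0,0,0,0]]'
```

```text
t: 22.1
ee_pos: [481.5, 4.1, 130.6]
eef_rot: [-180.0, -0.0, 125.8]
contact_force: [0.3, -0.2, -0.2]
finger_gap: 66.7
t: 22.4
ee_pos: [482.2, 4.1, 129.3]
eef_rot: [179.9, 0.0, 125.8]
contact_force: [1.1, -0.5, 1.7]
finger_gap: 66.9
```

```bash
python3 -m handwheel '[[0.3,0,0,-0.03,0],[0.3,0,0,0,0],[0.3,0,0,0,0]]'
```

```text
t: 22.7
ee_pos: [482.7, 4.1, 129.2]
eef_rot: [179.9, 0.1, 125.8]
contact_force: [-1.0, 1.3, 5.9]
finger_gap: 66.9
```

```bash
python3 -m handwheel '[[0.3,0,0,0.03,0],[0.1,0,0,0,0],[0,0,0,0,0],[0,0,0,0,0],[0,0,0,0,0],[0,0,0,0.4,0],[0,0,0,0.8,0],[0,0,0,0.6,0],[0,0,0,0,0]]'
python3 -m handwheel '[[0,-0.16,0.81,0,0],[0,-0.16,0.81,0,0],[0,-0.16,0.81,0,0],[0,-0.16,0.81,0,0],[0,-0.16,0.81,0,0],[0,-0.18,0.79,-0.3,0],[0,0,0,-0.6,0],[0,0,0,-0.4,0],[0,0,0,0,0],[0,0,0,0,0]]'
python3 - <<'E'
from h import *
c,s=wsnap('w16.png'); print(s['ee_pos'],s['finger_gap'],s['contact_force'])
import pickle; pickle.dump((c,s),open('w16.pkl','wb'))
snap('side','s16.png')
E
```

```text
t: 23.6
ee_pos: [484.3, 3.7, 224.1]
eef_rot: [179.6, 0.4, 125.8]
contact_force: [-0.7, 0.7, 0.1]
finger_gap: 85.2
t: 24.6
ee_pos: [432.1, 245.8, 153.1]
eef_rot: [-179.9, -0.0, 125.8]
contact_force: [0.2, 0.1, 0.1]
finger_gap: 85.3
[432.08370114 245.79077934 153.07241258] 85.31882937509206 [0.1791825  0.13678138 0.12423881]
```

View pics/w16.png

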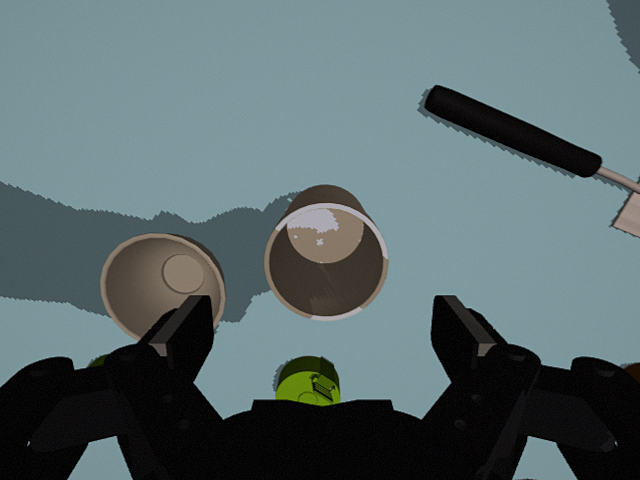

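View pics/s16.png

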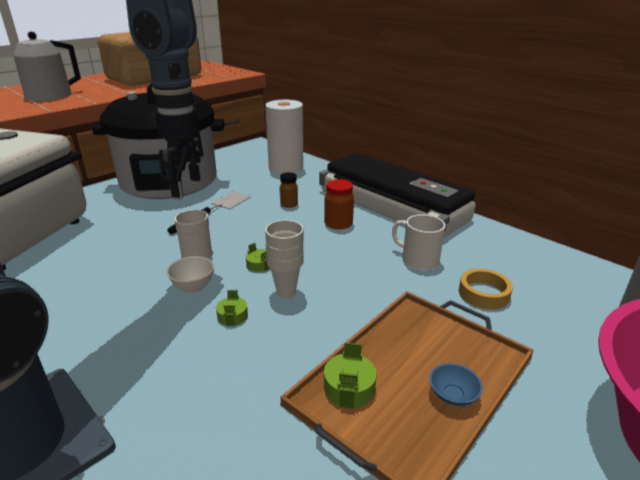

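```bash
python3 - <<'E'
from h import *
import pickle
c,s=pickle.load(open('w16.pkl','rb'))
r=circ(c,[(265,265),(387,265),(326,321),(288,311),(364,311),(326,204)],96); print(r,tool(s,[*r[0],96]))
E
python3 -m handwheel '[[0,0.05,-0.04,-0.3,0],[0,0,0,-0.5,0],[0,0,0,-0.3,0],[0,0,0,-0.13,0],[0,0,0,0,0],[0,0,0,0,0]]'
python3 - <<'E'
from h import *
c,s=wsnap('w17.png'); print(s['ee_pos'],s['finger_gap'],s['contact_force'])
import pickle; pickle.dump((c,s),open('w17.pkl','wb'))
E
```

```text
(array([434.4, 246.7]), 34.4) [-0.6  2.5 57.1]
t: 25.3
ee_pos: [435.8, 244.1, 93.0]
eef_rot: [179.9, 0.0, 125.8]
contact_force: [1.1, -0.4, 0.5]
finger_gap: 85.0
[435.8390798  244.12804019  93.02623645] 84.9625095071116 [ 1.05481617 -0.37341229  0.46293248]
```

View pics/w17.png

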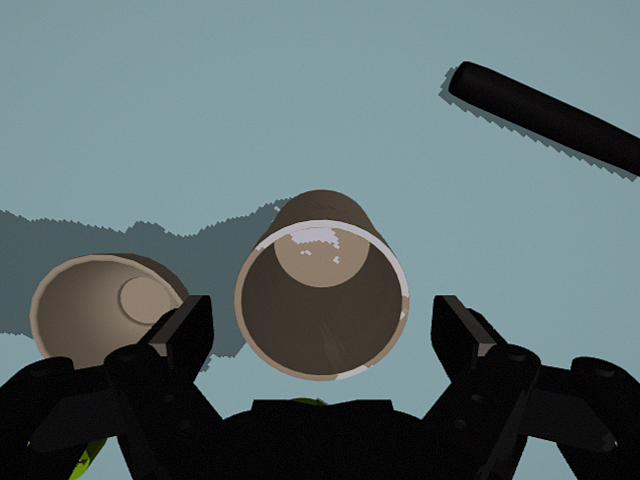

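```bash
python3 - <<'E'
from h import *
import pickle
c,s=pickle.load(open('w17.pkl','rb'))
r=circ(c,[(235,300),(409,300),(322,381),(270,364),(374,364),(322,221)],96); print(r,tool(s,[*r[0],96]))
E
```

```text
(array([433.8, 247.4]), 34.2) [ 3.8  0.3 -3. ]
```

```bash
python3 -m handwheel '[[0,-0.03,0.06,-0.2,0],[0,0,0,0,0],[0.2,0,0,0,0],[0.3,0,0,0,0],[0.3,0,0,0,0],[0.3,0,0,0,0],[0.3,0,0,0,0]]' 30
python3 -m handwheel '[[0.3,0,0,0.5,0],[0.3,0,0,0.8,0],[0.3,0,0,0.8,0],[0.3,0,0,0.8,0],[0.3,0,0,0.6,0],[0.3,0,0,0,0],[0.3,0,0,0,0]]'

```

```text
t: 26.05
ee_pos: [434.0, 247.2, 82.6]
eef_rot: [180.0, 0.0, 125.8]
contact_force: [0.2, -0.1, -0.1]
finger_gap: 66.9
t: 26.75
ee_pos: [434.2, 247.3, 257.8]
eef_rot: [179.9, 0.0, 125.8]
contact_force: [-0.3, 0.8, -0.4]
finger_gap: 66.8
```

```bash
python3 -m handwheel '[[0.3,0.55,-0.69,0,0],[0.3,0.55,-0.69,0,0],[0.3,0.55,-0.69,0,0],[0.3,0.55,-0.69,0,0],[0.3,0.55,-0.69,0,0],[0.3,0.55,-0.69,0,0],[0.3,-0.11,-0.92,0,0],[0.3,-0.11,-0.92,0,0],[0.3,-0.11,-0.92,0,0],[0.3,-0.11,-0.92,0,0],[0.3,-0.11,-0.92,0,0],[0.3,-0.11,-0.9,0,0]]'
python3 -m handwheel '[[0.3,0,0,-0.4,0],[0.3,0,0,-0.4,0],[0.3,0,0,0,0],[0.3,0,0,0,0]]'
python3 - <<'E'
from h import *
c,s=wsnap('w18.png'); print(s['ee_pos'],s['finger_gap'],s['contact_force'])
import pickle; pickle.dump((c,s),open('w18.pkl','wb'))
snap('side','s18.png')
E
```

```text
t: 27.95
ee_pos: [564.3, -236.3, 254.3]
eef_rot: [-179.9, -0.2, 125.8]
contact_force: [0.2, 0.2, -1.2]
finger_gap: 66.7
t: 28.35
ee_pos: [564.6, -234.2, 215.0]
eef_rot: [-179.9, -0.2, 125.8]
contact_force: [0.7, 0.1, -0.0]
finger_gap: 66.9
[ 564.58223457 -234.20635738  215.01094337] 66.87760986033535 [ 0.6642449   0.08743696 -0.03653667]
```

View pics/w18.png

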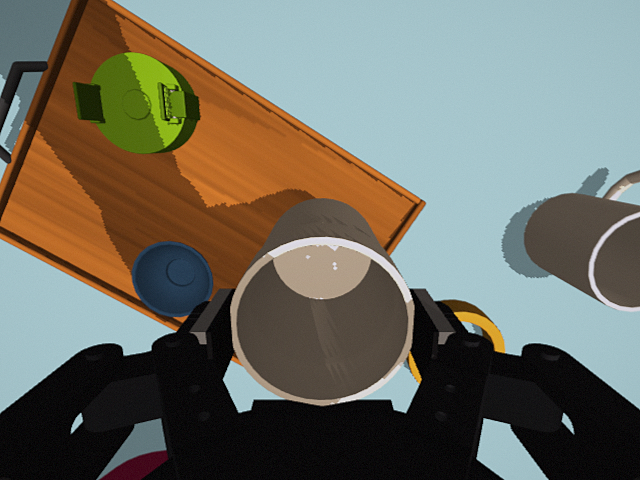

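View pics/s18.png

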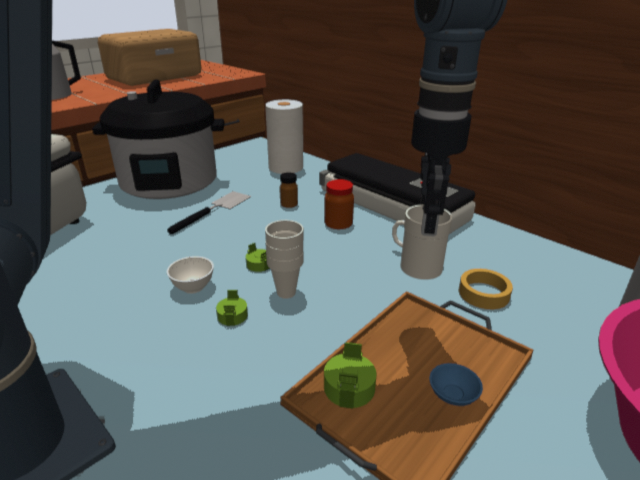

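```bash
python3 - <<'E'
from h import *
import pickle
c,s=pickle.load(open('w18.pkl','rb')); print(ray(c,422,204,18),ray(c,85,0,18))
E
python3 -m handwheel '[[0.3,0,-0.2,-0.6,0],[0.3,0,0,-0.7,0],[0.3,0,0,-0.6,0],[0.3,0,0,-0.3,0],[0.3,0,0,-0.15,0],[0.3,0,0,0,0],[0.3,0,0,0,0]]'
```

```text
[ 632.25449197 -171.45993381   18.        ] [ 307.02590693 -202.65485681   18.        ]
t: 29.15
ee_pos: [566.9, -245.4, 101.9]
eef_rot: [179.9, 0.2, 125.8]
contact_force: [0.8, -1.4, -0.4]
finger_gap: 66.6
```

```bash
python3 -m handwheel '[[0.3,0,0,-0.08,0],[0.3,0,0,-0.06,0],[0.3,0,0,0,0],[0.3,0,0,0,0]]'; python3 -m handwheel '[[0.3,0,0,-0.05,0],[0.3,0,0,0,0],[0.3,0,0,0,0]]'
```

```text
t: 29.55
ee_pos: [565.7, -244.9, 92.9]
eef_rot: [-180.0, -0.0, 125.8]
contact_force: [0.3, -0.6, -0.9]
finger_gap: 66.6
t: 29.85
ee_pos: [565.6, -244.8, 90.1]
eef_rot: [-180.0, -0.0, 125.8]
contact_force: [-0.1, -0.7, -0.2]
finger_gap: 66.8
```

```bash
python3 -m handwheel '[[0.3,0,0,-0.04,0],[0.3,0,0,0,0],[0.3,0,0,0,0]]'; python3 -m handwheel '[[0.3,0,0,-0.03,0],[0.3,0,0,0,0],[0.3,0,0,0,0]]'
```

```text
t: 30.15
ee_pos: [566.0, -245.1, 88.7]
eef_rot: [180.0, 0.0, 125.8]
contact_force: [0.1, -0.7, 1.2]
finger_gap: 67.0
t: 30.45
ee_pos: [566.1, -245.3, 88.7]
eef_rot: [180.0, 0.1, 125.8]
contact_force: [-2.2, -0.2, 6.1]
finger_gap: 66.8
```

Landed on the tray floor (88.7, as expected). Release and withdraw.

```bash
python3 -m handwheel '[[0.3,0,0,0.03,0],[0.1,0,0,0,0],[0,0,0,0,0],[0,0,0,0,0],[0,0,0,0,0],[0,0,0,0.4,0],[0,0,0,0.8,0],[0,0,0,0.8,0],[0,0,0,0.8,0],[0,-0.7,0,0.5,0],[0,-0.7,0,0,0],[0,0,0,0,0]]'
python3 -m handwheel '[[0,-0.3,0.3,0,0],[0,0,0,0,0],[0,0,0,0,0]]'
python3 - <<'E'
from h import *
c,s=wsnap('w19.png'); print(s['ee_pos'],s['contact_force'])
snap('side','s19.png');snap('scene','sc19.png')
i=cv2.imread('pics/s19.png')[190:440,160:540]; cv2.imwrite('pics/s19c.png',cv2.resize(i,None,fx=2.1,fy=2.1))
E
```

```text
t: 31.65
ee_pos: [492.6, -244.6, 254.2]
eef_rot: [-179.9, -0.0, 125.7]
contact_force: [0.7, -0.5, 0.5]
finger_gap: 85.4
t: 31.95
ee_pos: [481.3, -230.0, 253.2]
eef_rot: [180.0, 0.0, 125.8]
contact_force: [-0.5, -0.4, -0.3]
finger_gap: 85.2
[ 481.25883144 -230.03007314  253.19137514] [-0.48511185 -0.44553879 -0.26456403]
```

View pics/s19c.png

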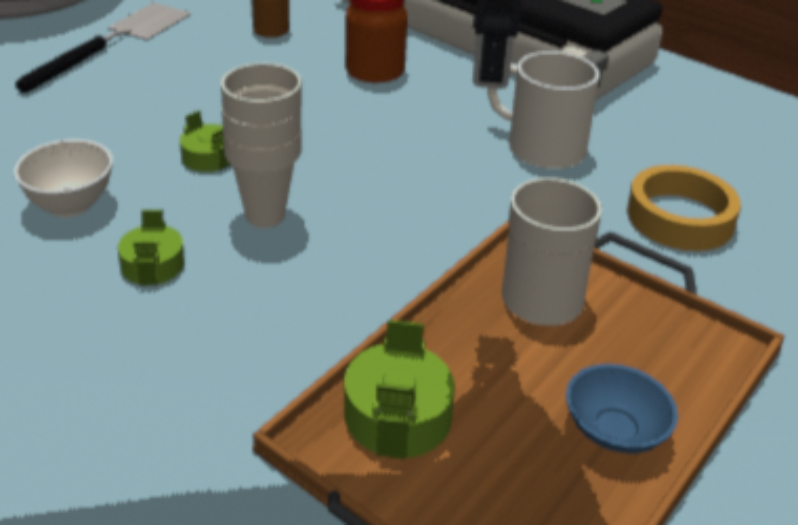

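View pics/sc19.png

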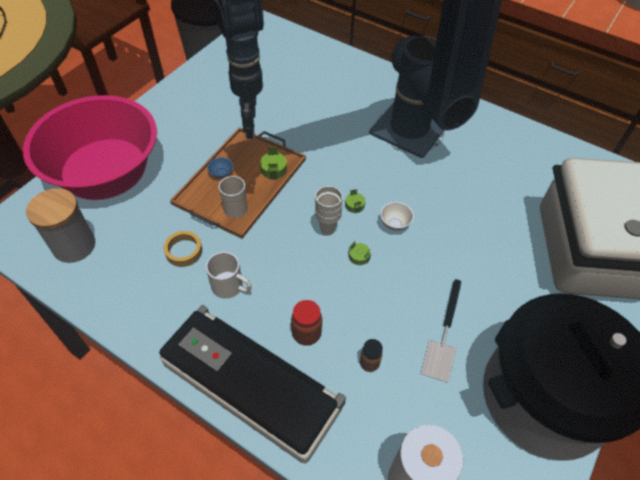

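View pics/w19.png

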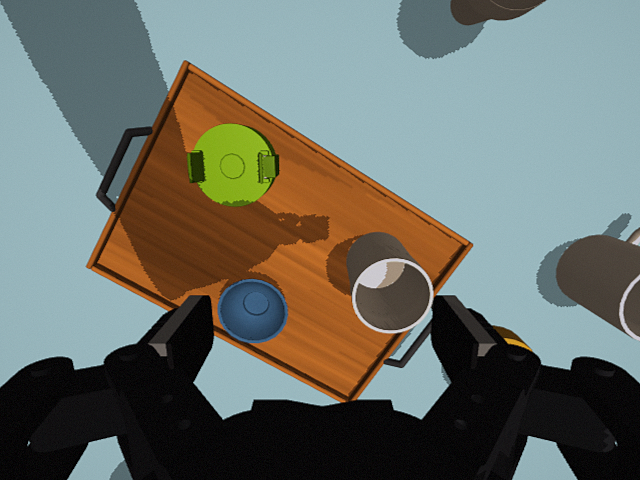

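All is in place: the three-tub stack is upright with even band steps (side crop, about (262,145)). The cover stands upright on the tray, and so does the odd tub. The gripper is clear of everything.

```bash
python3 -c "
from bench import bot; print(bot.sign_off())"
```

```text
the job is handed in; nothing more can be done
None
```

The job is done and handed in at about 32 s of the 72 s allowed; no verdict was reported.

- **Cover:** I squeezed both tabs and lifted it straight off. The tub's foot stayed at the same place in the side view. The cover now stands right way up on the tray.
- **Stack:** I nested the two tapered tubs one after the other in the base tub. Each came to rest 24 mm above the tub it is in, to within about 0.1 mm at the wrist, with seating forces of 9 N and 6 N. The last pictures show the stack upright on the table, with even steps between the rim bands.
- **Odd tub:** I picked it out by eye from its straight sides, so it was never tried in a mouth. It stands upright on the tray, clear of the dish and the cover.
- **What went wrong or disagreed:** On the first squeeze the gripper sat a little low and was pushed up about 3 mm at 6 N, so I opened it, raised it 6 mm and squeezed again. The side camera disagreed with the scene camera by about 20 mm at rim height, so I placed everything from wrist-camera close-ups. I saw nothing else moved in the last pictures.

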